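# Free the ratchet pawl and fold the work rest down

### The job

The yellow arm of the ratchet work rest is still propped up on its teeth from the last job. Press the red paddle of the pawl fully down so that the pawl lets go of the teeth and stays free, then push the arm by its black pad all the way down onto its rubber stop. Only press and push, never raise the arm, and leave the bottle, the wire spool and the metal cup where they stand.

Things in the scene. Friction and masses are not known exactly. Their poses are not given: they have to be found in the camera images.
- stand: Ratchet work rest, bolted down: grey base plate 100 x 280 x 12 mm, two blue cheeks up to 130 mm high. Origin on the bench straight below the arm hinge. y axis: level, along the lowered arm, from hinge to pad; the pawl paddle is on the -y side; z up; x along the hinge axes. Base spans y -120 to +160 mm; a rubber stop at y +120 mm, top at 61 mm, carries the lowered arm.
- rest_hinge (a point): Point on the arm's hinge axis, 68 mm above the stand's origin. The axis is the stand's x axis.
- rest_arm (a joint): Angle (rad) of the yellow arm above level. 0 = home on the stop (hard end), positive = raised; starts at 0.76 to 0.85. Bar 20 mm wide, 14 mm thick; toothed disc on the hinge (teeth to 57 mm from the axis). Stiff: stays where left, needs 3 to 8 N at the pad to go down. With the pawl engaged teeth block it at 0.75; freed, the teeth pass below the pawl. The pawl does not stop it rising.
- push_pad (a point): Centre of the top face of the black rubber pad at the arm's end, where to push: 165 mm along the arm from the hinge, 17 mm above the arm's centre line (square to it). Pad 56 mm wide (x), 50 mm long, 10 mm thick. Turns with the arm: y axis outward along the arm, z out of the pad's top. At home the pad top is 85 mm above the bench.
- pawl (a joint): Angle (rad) by which the pawl is pressed. 0 = engaged, nose between the teeth; 0.40 = paddle fully down (hard end), nose lifted about 25 mm. The nose clears the teeth from about 0.15; above 0.28 counts as fully pressed. Stiff, no spring: it stays where it is left. It takes about 3 to 5 N at the paddle's centre.
- pawl_pivot (a point): Point on the pawl's pivot axis (the stand's x axis): 66 mm on the -y side of the stand's origin, 117 mm above the bench.
- paddle_top (a point): Centre of the top face of the pawl's red ribbed paddle, 36 mm wide (x), 44 mm long, 7 mm thick, 66 mm from the pivot. Moves with the pawl. Engaged: 146 mm above the bench, 125 mm on the -y side of the stand's origin, sloping up outwards at 0.40 rad. Fully pressed: level, 121 mm above the bench, 132 mm on the -y side.
- flux_bottle: Bystander: small white bottle with blue cap and needle, 46 mm in diameter, 128 mm tall, loose, behind the work rest; origin under its base. Must not be moved.
- solder_spool: Bystander: spool of silvery wire with black flanges, 58 mm in diameter, 42 mm tall, loose, in front of the work rest; origin under its base. Must not be moved.
- fixture_cup: Bystander: turned aluminium cup, 56 mm in diameter, 35 mm tall, loose, behind the arm's pad end; origin under its base. Must not be moved.

How it is judged:
On the way, in this order (a step that is already met when the one before it is completed fails the run):
1. the paddle is pressed fully down and the pawl is free of the teeth while the arm is still up (value of joint pawl above 0.28 rad and value of joint rest_arm above 0.6 rad), for 0.1 s.
2. the arm is pushed all the way down onto its stop (value of joint rest_arm below 0.04 rad and value of joint pawl above 0.28 rad), for 0.2 s.
At the end, for the whole second after the job is handed in: The arm lies home on its stop (within 0.04 rad) and at rest, the pawl is still pressed free (joint above 0.28 rad), and the bottle, spool and cup stand within 15 mm of where they were (all of step 2 and velocity of joint rest_arm between -0.02 and 0.02 rad/s and distance of each of flux_bottle, solder_spool, fixture_cup from where it was at the start of the episode below 0.015 m); the robot touches nothing.
It fails at once if the arm is raised well above where it started (past 0.95 rad) (value of joint rest_arm above 0.95 rad).
It fails at once if the arm is forced down past the teeth with the pawl still engaged (value of joint rest_arm below 0.6 rad and value of joint pawl below 0.12 rad).
It fails at once if the bottle is moved, lifted or knocked over (distance of flux_bottle from where it was at the start of the episode above 0.015 m).
It fails at once if the wire spool is moved, lifted or knocked over (distance of solder_spool from where it was at the start of the episode above 0.015 m).
It fails at once if the metal cup is moved, lifted or knocked over (distance of fixture_cup from where it was at the start of the episode above 0.015 m).
It also fails if it takes over 42 s, if anything falls off the work surface, if the arm or the gripper's body presses on something with over 40 N, if the wrist force passes 120 N, or if a joint passes its speed limit or range.

### The arm

A 6-joint arm with a two-finger parallel gripper is mounted at the origin on a cart in front of the work surface, level with it; the furniture and walls round the work are solid. World frame = base frame: x ahead of the robot, y to its left, z up, the work surface at z = 0. Lengths are in m, angles in rad, forces in N, time in s.
With the tool pointing down it reaches from about 0.3 to 0.775 m from the base axis. Payload 14.6 kg.
Tool frame: the origin (TCP) lies on the centre line of the jaws, within the pads' length; the fingertips stand ctrl.tcp_to_tips ahead of it and the grasp point (between the pads) lies 2 mm behind it (ctrl.tcp_to_tips is the distance from the TCP to the fingertips, in m); z points along the fingers, y is the line along which they close (so a half turn about z gives the same grasp; the last joint's range is limited). The gripper opens to 94 mm and grips with 3 to 60 N. Pads are 16 mm wide; open, the fingers measure 119 mm over their backs; the gripper's body (75 mm by 177 mm) begins 78 mm behind the grasp point.
Start: joints at [1.079, 0.3, 1.521, -0, 1.321, -0.067], TCP at [0.227, 0.501, 0.222] pointing down, gripper open.
Joint ranges: [-3.03, 3.03], [-0.79, 2.21], [0.23, 2.52], [-1.04, 4.18], [0, 3.07], [-2.55, 2.55]. Speed limits (rad/s): [2.22, 2.22, 2.57, 3.14, 3.14, 3.14].

### API

Orientations are given as [roll, pitch, yaw] about the fixed x, y, z axes, in that order (R = Rz(yaw) Ry(pitch) Rx(roll)).
In Python, from station import telemetry, viewer, hand_in, ctrl gives the robot as it stands.
- The arm moves only by the tool step_arm, never from a script. Its argument "plan" is a list of rows, each an object of numbers: "dx", "dy", "dz": the shift along the tool's x, y, z scaled (see below); "rx", "ry", "rz": the turn, a rotation vector about the tool's x, y, z scaled (see below); "claw": the closure, from 0 (fully open) to 1 (shut). In form: [{"dx": .., "dy": .., "dz": .., "rx": .., "ry": .., "rz": .., "claw": ..}, ...]. A call has 1 to 10 rows; each row shifts and turns the commanded pose from where the row before left it, along the tool's axes as they then stand; what a row does not reach is not made up. The controller multiplies each number of a shift by 0.1 m and each number of a turn by 90 degrees. A row lasts 1/10 s, in which the tool goes at most 50 mm and 8.59 degrees, less where a joint would pass 70% of its speed; a pose out of reach is approached as far as the arm can. A call with a number of a shift or a turn outside -1 to 1 is refused whole. A call with a gripper value outside its range is refused whole. The fingers move at their own pace and stop on an object; "grip_force" is the grip in N (left out, the last holds). Time passes only in rows, so rows that do not move let the fingers close. It gives the time, the measured TCP pose, the force, the opening and the grip force at its end, in the units of the state.
- telemetry.get_obs(): the state, without advancing time (a new reading comes with each control period).
- viewer.camera(name): name is "side" or "top" or "wrist"; returns a dict with "img" (384x512x3 uint8, red, green, blue), "z_map" (384x512 float32, m along the optical axis (not along the pixel's ray), 0 where there is no reading), "fx", "fy", "cx", "cy" (pixels), "dist" ([k1, k2, p1, p2, k3] as OpenCV has them; the pictures are not rectified), "R" (3x3) and "t" (3): a world point X has camera coordinates R X + t; the wrist camera has in their place "tool_from_camera" (4x4, takes a point from camera to tool coordinates, whose origin is the TCP and whose axes are the flange's). Camera axes: x right, y down, z forward; pixel columns grow to the right and rows downward; lengths in m; the calibration is good to about 2 mm. A picture is of the moment at which its call begins: read the wrist's pose just before it.
- hand_in(): hands the job in; it is judged then, once.
Trained networks look in a picture, given as the dict that the camera call returned (one of the last four; its "shot" number tells which), for a name from the list of things; names that differ only in an ending like _2 or _b are one class to them, and where a whole thing is asked for, a point or a joint stands for the part that bears it (a point fixed in the world has none). Each returns a list of dicts, best first, with "score" (0 to 1); they miss things now and then, are a little off and sometimes report something else, mostly with a low value. They report only what shows in the picture. A call takes as long as a camera call.
- viewer.recognise(target, picture): "rect" ([left, top, right, bottom] in pixels, round what is visible of it).
The state is a dict: "time_s": time; "qpos": joint angles; "joint_vel": joint speeds; "tau": joint torques, N m; "ee_pos": TCP position; "eef_rot": TCP orientation; "force": force on the tool from outside, world axes, zero at the start; "moment": the same for the moment, N m; "grip_width": finger opening in m; "grip_force": force on a finger pad.
Only numpy, scipy, OpenCV 4.12 (cv2) and the standard library are available. Lean on these libraries where they do the work, as an engineer would, in place of code of your own. Each camera call takes 0.05 s, during which the arm holds its last target. There are 200 camera calls.

## Working session

There is one attempt and no reset: what is moved stays moved. The work goes in short steps, Python scripts to look and compute and a tool call to move; the robot and the scene stay as the last step left them, time stands still between calls to the robot, and variables do not carry over. Pictures are saved under pics/ and viewed, at most 10 in all, crops included, and the job is handed in when it is done.

Besides the shell and the picture viewer there is one more tool, called after "Emit:" by a JSON object that holds its "method" and its "body". step_arm: Moves the arm, as the interface text tells. Shifts and turns lie within -1 to 1; 1 stands for 0.1 m of shift or 90 degrees of turn. Its arguments: {"type":"object","properties":{"plan":{"type":"array"},"grip_force":{"type":"number"}},"required":["plan"]}

```bash
mkdir -p pics
cat > h.py <<'E'
import numpy as np, cv2
from station import telemetry, viewer, hand_in, ctrl
def cloud(p):
    z=p["z_map"]; h,w=z.shape
    K=np.array([[p["fx"],0,p["cx"]],[0,p["fy"],p["cy"]],[0,0,1.]])
    uv=np.stack(np.meshgrid(np.arange(w),np.arange(h)),-1).reshape(-1,1,2).astype(float)
    n=cv2.undistortPoints(uv,K,np.array(p["dist"])).reshape(h,w,2)
    c=np.dstack([n*z[...,None],z])
    X=(c-np.array(p["t"]))@np.array(p["R"])
    X[z==0]=np.nan
    return X
E
python3 - <<'E'
from h import *
print(telemetry.get_obs(), ctrl.tcp_to_tips)
ims=[]
for n in("side","top"):
    p=viewer.camera(n); ims.append(p["img"]); X=cloud(p)
    np.save(f"{n}X.npy",X); np.save(f"{n}I.npy",p["img"])
    for t in("stand","push_pad","pawl","flux_bottle","solder_spool","fixture_cup"):
        r=viewer.recognise(t,p)
        if r:
            a=[int(v) for v in r[0]["rect"]]; q=X[a[1]:a[3]+1,a[0]:a[2]+1].reshape(-1,3); q=q[q[:,2]>0.01]
            print(n,t,round(r[0]["score"],2),a,np.nanmedian(q,0).round(3) if len(q) else None)
    cv2.imwrite(f"pics/{n}.png",p["img"][...,::-1])
E
```

```text
{'time_s': 0.0, 'qpos': array([ 1.07934929e+00,  3.00472295e-01,  1.52158696e+00, -1.04559246e-05,
        1.32067028e+00, -6.65753121e-02]), 'joint_vel': array([ 0.00071578, -0.00122748,  0.00111232,  0.00016771,  0.00021052,
       -0.00196019]), 'tau': array([-3.44643711e-03, -5.31796467e+01, -3.52734804e+01,  7.07520708e-02,
        2.43296177e-02, -1.45466074e-04]), 'ee_pos': array([0.22659199, 0.50089295, 0.22188317]), 'eef_rot': array([-3.14045761e+00, -6.55273662e-05,  2.71672348e+00]), 'force': array([-0.31871628, -0.17947115,  0.18559486]), 'moment': array([-0.00357047,  0.01490877, -0.02281863]), 'grip_force': 0.0, 'grip_width': 0.09437289220975671} 0.017
side stand 0.65 [218, 117, 329, 270] [0.569 0.009 0.042]
side push_pad 0.89 [229, 119, 281, 211] [0.568 0.109 0.081]
side flux_bottle 0.6 [302, 172, 321, 224] [0.661 0.001 0.074]
side solder_spool 0.98 [214, 228, 242, 262] [ 0.464 -0.03   0.04 ]
side fixture_cup 0.48 [283, 176, 291, 194] [ 0.581 -0.039  0.131]
top stand 0.74 [201, 147, 326, 193] [0.567 0.021 0.019]
top push_pad 0.95 [205, 151, 281, 183] [0.568 0.055 0.078]
top pawl 0.67 [262, 154, 326, 170] [ 0.588 -0.06   0.129]
top flux_bottle 0.52 [251, 126, 272, 142] [0.664 0.021 0.069]
top solder_spool 0.82 [260, 199, 282, 222] [ 0.468 -0.018  0.042]
top fixture_cup 0.7 [201, 123, 221, 146] [0.665 0.153 0.034]
```

Run:
```python
from h import *
S=[]
for n,c in(("side",(190,100,350,290)),("top",(180,100,350,240))):
    I=np.load(n+"I.npy");X=np.load(n+"X.npy")
    hsv=cv2.cvtColor(I,cv2.COLOR_RGB2HSV); H,s,v=[hsv[...,k].astype(int) for k in range(3)]
    near=(abs(X[...,0]-.57)<.12)&(abs(X[...,1])<.25)
    for nm,m in(("red",((H<8)|(H>172))&(s>120)&(v>60)),("yellow",(H>18)&(H<35)&(s>120)),("black",(v<50)&(X[...,2]>.12)),("blue",(H>95)&(H<125)&(s>100))):
        q=X[m&near&(X[...,2]>.01)]
        if len(q)<5: print(n,nm,len(q));continue
        u,d,w=np.linalg.svd(q-q.mean(0),full_matrices=False)
        print(n,nm,len(q),"med",np.median(q,0).round(3),"p3",np.percentile(q,3,0).round(3),"p97",np.percentile(q,97,0).round(3),"ax",w[0].round(3),"n",w[2].round(3))
    if n=="top":
        m=near&(X[...,2]>.005)&(X[...,2]<.018)
        q=X[m][:,:2]; print("base",len(q),cv2.minAreaRect((q*1000).astype(np.float32)))
    x0,y0,x1,y1=c; S.append(cv2.resize(I[y0:y1,x0:x1],(400,int(400*(y1-y0)/(x1-x0)))))
h=max(s.shape[0] for s in S)
S=[cv2.copyMakeBorder(s,0,h-s.shape[0],0,0,0) for s in S]
cv2.imwrite("pics/both.png",np.hstack(S)[...,::-1])
```

```text
side red 204 med [ 0.583 -0.127  0.148] p3 [ 0.569 -0.137  0.136] p97 [ 0.603 -0.084  0.153] ax [0.001 0.995 0.095] n [ 0.309  0.09  -0.947]
side yellow 506 med [0.563 0.07  0.135] p3 [0.554 0.033 0.095] p97 [0.576 0.104 0.17 ] ax [-0.054  0.703  0.71 ] n [ 0.245  0.698 -0.673]
side black 593 med [0.565 0.11  0.189] p3 [ 0.535 -0.055  0.125] p97 [0.586 0.129 0.208] ax [-0.094  0.921  0.378] n [-0.01   0.378 -0.926]
side blue 2435 med [ 0.562 -0.048  0.05 ] p3 [ 0.546 -0.083  0.015] p97 [0.663 0.119 0.126] ax [ 0.122 -0.971  0.206] n [ 0.867  0.003 -0.498]
top red 265 med [ 0.588 -0.116  0.147] p3 [ 0.573 -0.135  0.138] p97 [ 0.605 -0.097  0.155] ax [ 0.091 -0.913  0.398] n [-0.007  0.399  0.917]
top yellow 236 med [0.568 0.07  0.135] p3 [0.558 0.037 0.02 ] p97 [0.59  0.098 0.165] ax [-0.119  0.427  0.896] n [-0.973  0.131 -0.192]
top black 0
top blue 528 med [ 0.563 -0.016  0.079] p3 [ 0.546 -0.075  0.016] p97 [0.676 0.037 0.131] ax [0.66  0.198 0.725] n [-0.679  0.569  0.463]
base 2053 ((565.2587280273438, 6.737884521484375), (219.00369262695312, 485.08416748046875), 1.9289830923080444)
```

View pics/both.png

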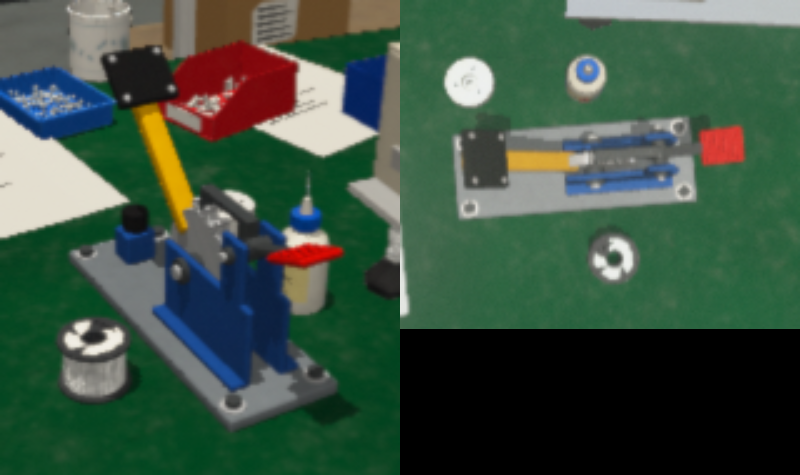

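The side view shows the pad up at (140,75) and the red paddle at (305,255). The top view agrees. Next I square the tool to the world axes, close the claw and move above the paddle.

Emit:
{"method": "step_arm", "body": {"plan": [{"rz": -0.09, "dz": -0.2, "claw": 1}, {"rz": -0.09, "dz": -0.2, "claw": 1}, {"rz": -0.09, "dz": -0.2, "claw": 1}, {"claw": 1}, {"dx": -0.18, "dy": -0.31, "claw": 1}, {"dx": -0.18, "dy": -0.31, "claw": 1}, {"dx": -0.18, "dy": -0.31, "claw": 1}, {"dx": -0.18, "dy": -0.31, "claw": 1}, {"dx": -0.18, "dy": -0.31, "claw": 1}, {"dx": -0.18, "dy": -0.31, "claw": 1}]}}

```text
$.plan[0]: bad value
```

Emit:
{"method": "step_arm", "body": {"plan": [{"dx": -0.18, "dy": -0.31, "claw": 1}, {"dx": -0.18, "dy": -0.31, "claw": 1}, {"dx": -0.18, "dy": -0.31, "claw": 1}, {"dx": -0.18, "dy": -0.31, "claw": 1}, {"dx": -0.18, "dy": -0.31, "claw": 1}, {"dx": -0.18, "dy": -0.31, "claw": 1}, {"dx": -0.18, "dy": -0.31, "claw": 1}, {"dx": -0.18, "dy": -0.31, "claw": 1}, {"dx": -0.18, "dy": -0.31, "claw": 1}, {"dx": -0.18, "dy": -0.31, "claw": 1}]}}

```text
$.plan[0]: bad value
```

Emit:
{"method": "step_arm", "body": {"plan": [{"dx": 0, "dy": 0, "dz": -0.2, "rx": 0, "ry": 0, "rz": -0.09, "claw": 1}, {"dx": 0, "dy": 0, "dz": -0.2, "rx": 0, "ry": 0, "rz": -0.09, "claw": 1}, {"dx": 0, "dy": 0, "dz": -0.2, "rx": 0, "ry": 0, "rz": -0.09, "claw": 1}, {"dx": 0, "dy": 0, "dz": 0, "rx": 0, "ry": 0, "rz": 0, "claw": 1}]}}

```text
time_s: 1.1
ee_pos: [0.227, 0.5017, 0.2849]
eef_rot: [3.138, 0.002, -3.139]
force: [-0.0, -0.1, 0.4]
grip_width: 0.0654
grip_force: 0.0
```

Emit:
{"method": "step_arm", "body": {"plan": [{"dx": -0.18, "dy": -0.31, "dz": 0, "rx": 0, "ry": 0, "rz": 0, "claw": 1}, {"dx": -0.18, "dy": -0.31, "dz": 0, "rx": 0, "ry": 0, "rz": 0, "claw": 1}, {"dx": -0.18, "dy": -0.31, "dz": 0, "rx": 0, "ry": 0, "rz": 0, "claw": 1}, {"dx": -0.18, "dy": -0.31, "dz": 0, "rx": 0, "ry": 0, "rz": 0, "claw": 1}, {"dx": -0.18, "dy": -0.31, "dz": 0, "rx": 0, "ry": 0, "rz": 0, "claw": 1}, {"dx": -0.18, "dy": -0.31, "dz": 0, "rx": 0, "ry": 0, "rz": 0, "claw": 1}, {"dx": -0.18, "dy": -0.31, "dz": 0, "rx": 0, "ry": 0, "rz": 0, "claw": 1}, {"dx": -0.18, "dy": -0.31, "dz": 0, "rx": 0, "ry": 0, "rz": 0, "claw": 1}, {"dx": -0.18, "dy": -0.31, "dz": 0, "rx": 0, "ry": 0, "rz": 0, "claw": 1}, {"dx": -0.18, "dy": -0.31, "dz": 0, "rx": 0, "ry": 0, "rz": 0, "claw": 1}]}}

```text
time_s: 2.1
ee_pos: [0.4068, 0.1895, 0.2815]
eef_rot: [-3.141, -0.001, 3.137]
force: [-0.4, 0.8, -0.4]
grip_width: 0.0005
grip_force: 0.0
```

Emit:
{"method": "step_arm", "body": {"plan": [{"dx": -0.18, "dy": -0.31, "dz": 0, "rx": 0, "ry": 0, "rz": 0, "claw": 1}, {"dx": -0.18, "dy": -0.31, "dz": 0, "rx": 0, "ry": 0, "rz": 0, "claw": 1}, {"dx": -0.18, "dy": -0.31, "dz": 0, "rx": 0, "ry": 0, "rz": 0, "claw": 1}, {"dx": -0.18, "dy": -0.31, "dz": 0, "rx": 0, "ry": 0, "rz": 0, "claw": 1}, {"dx": -0.18, "dy": -0.31, "dz": 0, "rx": 0, "ry": 0, "rz": 0, "claw": 1}, {"dx": -0.18, "dy": -0.31, "dz": 0, "rx": 0, "ry": 0, "rz": 0, "claw": 1}, {"dx": -0.18, "dy": -0.31, "dz": 0, "rx": 0, "ry": 0, "rz": 0, "claw": 1}, {"dx": -0.18, "dy": -0.31, "dz": 0, "rx": 0, "ry": 0, "rz": 0, "claw": 1}, {"dx": -0.18, "dy": -0.31, "dz": 0, "rx": 0, "ry": 0, "rz": 0, "claw": 1}, {"dx": -0.18, "dy": -0.31, "dz": 0, "rx": 0, "ry": 0, "rz": 0, "claw": 1}]}}

```text
time_s: 3.1
ee_pos: [0.5866, -0.1205, 0.2812]
eef_rot: [3.141, -0.001, 3.136]
force: [-0.1, 0.6, 0.5]
grip_width: 0.0004
grip_force: 0.0
```

Emit:
{"method": "step_arm", "body": {"plan": [{"dx": 0, "dy": 0, "dz": 0.2, "rx": 0, "ry": 0, "rz": 0, "claw": 1}, {"dx": 0, "dy": 0, "dz": 0.2, "rx": 0, "ry": 0, "rz": 0, "claw": 1}, {"dx": 0, "dy": 0, "dz": 0.2, "rx": 0, "ry": 0, "rz": 0, "claw": 1}, {"dx": 0, "dy": 0, "dz": 0, "rx": 0, "ry": 0, "rz": 0, "claw": 1}, {"dx": 0, "dy": 0, "dz": 0, "rx": 0, "ry": 0, "rz": 0, "claw": 1}]}}

```text
time_s: 3.6
ee_pos: [0.5862, -0.1191, 0.2223]
eef_rot: [3.141, -0.001, 3.139]
force: [-0.3, -0.1, 0.9]
grip_width: 0.0006
grip_force: 0.0
```

Emit:
{"method": "step_arm", "body": {"plan": [{"dx": 0, "dy": -0.05, "dz": 0.2, "rx": 0, "ry": 0, "rz": 0, "claw": 1}, {"dx": 0, "dy": 0, "dz": 0.2, "rx": 0, "ry": 0, "rz": 0, "claw": 1}, {"dx": 0, "dy": 0, "dz": 0.1, "rx": 0, "ry": 0, "rz": 0, "claw": 1}, {"dx": 0, "dy": 0, "dz": 0.05, "rx": 0, "ry": 0, "rz": 0, "claw": 1}, {"dx": 0, "dy": 0, "dz": 0.05, "rx": 0, "ry": 0, "rz": 0, "claw": 1}, {"dx": 0, "dy": 0, "dz": 0.05, "rx": 0, "ry": 0, "rz": 0, "claw": 1}]}}

```text
time_s: 4.2
ee_pos: [0.5869, -0.1243, 0.1585]
eef_rot: [-3.141, 0.002, 3.141]
force: [-0.2, -1.8, 3.6]
grip_width: 0.0006
grip_force: 1.6
```

Emit:
{"method": "step_arm", "body": {"plan": [{"dx": 0, "dy": 0, "dz": 0.05, "rx": 0, "ry": 0, "rz": 0, "claw": 1}, {"dx": 0, "dy": 0, "dz": 0.04, "rx": 0, "ry": 0, "rz": 0, "claw": 1}, {"dx": 0, "dy": 0, "dz": 0.04, "rx": 0, "ry": 0, "rz": 0, "claw": 1}, {"dx": 0, "dy": 0, "dz": 0, "rx": 0, "ry": 0, "rz": 0, "claw": 1}]}}

```text
time_s: 4.6
ee_pos: [0.5861, -0.124, 0.1438]
eef_rot: [3.141, -0.001, 3.141]
force: [0.2, -0.3, 0.8]
grip_width: 0.0002
grip_force: 0.0
```

Emit:
{"method": "step_arm", "body": {"plan": [{"dx": 0, "dy": 0, "dz": 0.03, "rx": 0, "ry": 0, "rz": 0, "claw": 1}, {"dx": 0, "dy": 0, "dz": 0.03, "rx": 0, "ry": 0, "rz": 0, "claw": 1}, {"dx": 0, "dy": 0, "dz": 0, "rx": 0, "ry": 0, "rz": 0, "claw": 1}, {"dx": 0, "dy": 0, "dz": 0, "rx": 0, "ry": 0, "rz": 0, "claw": 1}]}}

```text
time_s: 5.0
ee_pos: [0.5861, -0.1239, 0.1381]
eef_rot: [3.141, -0.001, 3.141]
force: [0.5, 0.3, 0.4]
grip_width: 0.0004
grip_force: 0.0
```

Emit:
{"method": "step_arm", "body": {"plan": [{"dx": 0, "dy": 0, "dz": 0.02, "rx": 0, "ry": 0, "rz": 0, "claw": 1}, {"dx": 0, "dy": 0, "dz": 0, "rx": 0, "ry": 0, "rz": 0, "claw": 1}]}}

```text
time_s: 5.2
ee_pos: [0.5863, -0.124, 0.1373]
eef_rot: [3.142, 0.001, 3.141]
force: [-3.9, 1.3, 9.4]
grip_width: 0.0004
grip_force: 4.6
```

Emit:
{"method": "step_arm", "body": {"plan": [{"dx": 0, "dy": 0, "dz": -0.3, "rx": 0, "ry": 0, "rz": 0, "claw": 1}, {"dx": 0, "dy": 0, "dz": -0.4, "rx": 0, "ry": 0, "rz": 0, "claw": 1}, {"dx": 0, "dy": 0, "dz": -0.4, "rx": 0, "ry": 0, "rz": 0, "claw": 1}, {"dx": 0.2, "dy": 0, "dz": -0.4, "rx": 0, "ry": 0, "rz": 0, "claw": 1}, {"dx": 0.4, "dy": 0, "dz": 0, "rx": 0, "ry": 0, "rz": 0, "claw": 1}, {"dx": 0.4, "dy": 0, "dz": 0, "rx": 0, "ry": 0, "rz": 0, "claw": 1}, {"dx": 0, "dy": 0, "dz": 0, "rx": 0, "ry": 0, "rz": 0, "claw": 1}]}}

```text
time_s: 5.9
ee_pos: [0.4832, -0.1238, 0.2868]
eef_rot: [3.142, -0.0, 3.14]
force: [0.4, 0.1, -0.8]
grip_width: 0.0002
grip_force: 0.0
```

```bash
cat > m.py <<'E'
from h import *
import sys
S=[]
for n,c in(("side",(190,100,350,290)),("top",(180,100,350,240))):
    p=viewer.camera(n); I=p["img"]; X=cloud(p)
    hsv=cv2.cvtColor(I,cv2.COLOR_RGB2HSV); H,s,v=[hsv[...,k].astype(int) for k in range(3)]
    near=(abs(X[...,0]-.57)<.06)
    for nm,m in(("red",((H<8)|(H>172))&(s>120)&(v>60)&(abs(X[...,1]+.12)<.05)),("pad",(v<60)&(X[...,2]>.07)&(X[...,2]<.215)&(X[...,1]>.07)&(X[...,1]<.21)),("yellow",(H>18)&(H<35)&(s>120)&(abs(X[...,1]-.1)<.1))):
        q=X[m&near&(X[...,2]>.02)]
        if len(q)<10: print(n,nm,len(q));continue
        w=np.linalg.svd(q-q.mean(0),full_matrices=False)[2]
        print(n,nm,len(q),"med",np.median(q,0).round(3),"p3",np.percentile(q,3,0).round(3),"p97",np.percentile(q,97,0).round(3),"n",w[2].round(3))
    x0,y0,x1,y1=c; S.append(cv2.resize(I[y0:y1,x0:x1],(400,int(400*(y1-y0)/(x1-x0)))))
h=max(s.shape[0] for s in S)
cv2.imwrite(sys.argv[1],np.hstack([cv2.copyMakeBorder(s,0,h-s.shape[0],0,0,0) for s in S])[...,::-1])
E
python3 m.py pics/p2.png
```

```text
side red 328 med [ 0.585 -0.126  0.119] p3 [ 0.57  -0.144  0.115] p97 [ 0.604 -0.103  0.121] n [ 0.038  0.029 -0.999]
side pad 304 med [0.55  0.115 0.195] p3 [0.535 0.098 0.175] p97 [0.566 0.131 0.209] n [-0.024  0.705 -0.709]
side yellow 492 med [0.563 0.07  0.133] p3 [0.554 0.033 0.095] p97 [0.575 0.104 0.167] n [ 0.262  0.693 -0.671]
top red 243 med [ 0.589 -0.12   0.121] p3 [ 0.573 -0.141  0.118] p97 [ 0.606 -0.103  0.123] n [ 0.004 -0.003 -1.   ]
top pad 8
top yellow 225 med [0.567 0.07  0.136] p3 [0.558 0.036 0.103] p97 [0.578 0.098 0.165] n [ 0.121 -0.694  0.709]
```

View pics/p2.png

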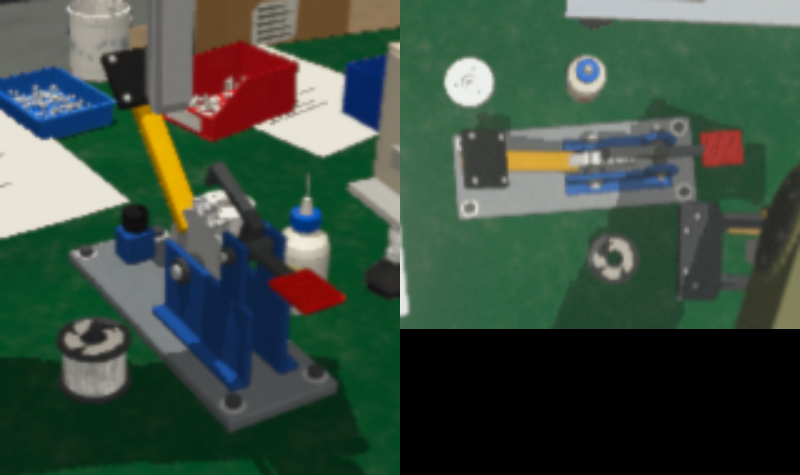

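Paddle is level at z 0.121, so it is fully pressed, and the arm is still up. Next I move above the pad.

Emit:
{"method": "step_arm", "body": {"plan": [{"dx": -0.13, "dy": 0.38, "dz": 0, "rx": 0, "ry": 0, "rz": 0, "claw": 1}, {"dx": -0.13, "dy": 0.38, "dz": 0, "rx": 0, "ry": 0, "rz": 0, "claw": 1}, {"dx": -0.13, "dy": 0.38, "dz": 0, "rx": 0, "ry": 0, "rz": 0, "claw": 1}, {"dx": -0.13, "dy": 0.38, "dz": 0, "rx": 0, "ry": 0, "rz": 0, "claw": 1}, {"dx": -0.13, "dy": 0.38, "dz": 0, "rx": 0, "ry": 0, "rz": 0, "claw": 1}, {"dx": -0.13, "dy": 0.38, "dz": 0, "rx": 0, "ry": 0, "rz": 0, "claw": 1}, {"dx": 0, "dy": 0, "dz": 0.2, "rx": 0, "ry": 0, "rz": 0, "claw": 1}, {"dx": 0, "dy": 0, "dz": 0.2, "rx": 0, "ry": 0, "rz": 0, "claw": 1}, {"dx": 0, "dy": 0, "dz": 0.15, "rx": 0, "ry": 0, "rz": 0, "claw": 1}, {"dx": 0, "dy": 0, "dz": 0, "rx": 0, "ry": 0, "rz": 0, "claw": 1}]}}

```text
time_s: 7.0
ee_pos: [0.5644, 0.1043, 0.2288]
eef_rot: [-3.141, -0.004, 3.141]
force: [0.0, -0.8, 0.3]
grip_width: 0.0004
grip_force: 0.0
```

Emit:
{"method": "step_arm", "body": {"plan": [{"dx": 0, "dy": 0, "dz": 0.08, "rx": 0, "ry": 0, "rz": 0, "claw": 1}, {"dx": 0, "dy": 0, "dz": 0.08, "rx": 0, "ry": 0, "rz": 0, "claw": 1}, {"dx": 0, "dy": 0.09, "dz": 0.08, "rx": 0, "ry": 0, "rz": 0, "claw": 1}, {"dx": 0, "dy": 0.09, "dz": 0.08, "rx": 0, "ry": 0, "rz": 0, "claw": 1}, {"dx": 0, "dy": 0.09, "dz": 0.08, "rx": 0, "ry": 0, "rz": 0, "claw": 1}]}}

```text
time_s: 7.5
ee_pos: [0.5644, 0.131, 0.1911]
eef_rot: [-3.14, 0.0, 3.141]
force: [-1.9, -6.5, 2.1]
grip_width: 0.0002
grip_force: 2.6
```

Emit:
{"method": "step_arm", "body": {"plan": [{"dx": 0, "dy": 0.06, "dz": 0.09, "rx": 0, "ry": 0, "rz": 0, "claw": 1}, {"dx": 0.02, "dy": 0.06, "dz": 0.09, "rx": 0, "ry": 0, "rz": 0, "claw": 1}, {"dx": 0, "dy": 0.06, "dz": 0.09, "rx": 0, "ry": 0, "rz": 0, "claw": 1}, {"dx": 0.02, "dy": 0.04, "dz": 0.1, "rx": 0, "ry": 0, "rz": 0, "claw": 1}, {"dx": 0, "dy": 0.04, "dz": 0.1, "rx": 0, "ry": 0, "rz": 0, "claw": 1}, {"dx": 0.02, "dy": 0.04, "dz": 0.1, "rx": 0, "ry": 0, "rz": 0, "claw": 1}]}}

```text
time_s: 8.1
ee_pos: [0.559, 0.1616, 0.1343]
eef_rot: [3.141, 0.002, 3.141]
force: [3.9, -0.5, 4.0]
grip_width: 0.0007
grip_force: 2.5
```

Emit:
{"method": "step_arm", "body": {"plan": [{"dx": 0, "dy": 0.03, "dz": 0.1, "rx": 0, "ry": 0, "rz": 0, "claw": 1}, {"dx": 0, "dy": 0.02, "dz": 0.1, "rx": 0, "ry": 0, "rz": 0, "claw": 1}, {"dx": 0, "dy": 0.02, "dz": 0.06, "rx": 0, "ry": 0, "rz": 0, "claw": 1}, {"dx": 0, "dy": 0, "dz": 0.03, "rx": 0, "ry": 0, "rz": 0, "claw": 1}, {"dx": 0, "dy": 0, "dz": 0, "rx": 0, "ry": 0, "rz": 0, "claw": 1}]}}

```text
time_s: 8.6
ee_pos: [0.5581, 0.168, 0.1048]
eef_rot: [3.142, -0.001, 3.141]
force: [-0.1, 0.6, 0.3]
grip_width: 0.0004
grip_force: 0.0
```

Tip is at z 0.088 and needs to reach 0.085. I press on gently until the force rises.

Emit:
{"method": "step_arm", "body": {"plan": [{"dx": 0, "dy": 0, "dz": 0.03, "rx": 0, "ry": 0, "rz": 0, "claw": 1}, {"dx": 0, "dy": 0, "dz": 0.02, "rx": 0, "ry": 0, "rz": 0, "claw": 1}, {"dx": 0, "dy": 0, "dz": 0, "rx": 0, "ry": 0, "rz": 0, "claw": 1}, {"dx": 0, "dy": 0, "dz": 0, "rx": 0, "ry": 0, "rz": 0, "claw": 1}, {"dx": 0, "dy": 0, "dz": 0, "rx": 0, "ry": 0, "rz": 0, "claw": 1}]}}

```text
time_s: 9.1
ee_pos: [0.5585, 0.1682, 0.1019]
eef_rot: [3.141, 0.001, 3.141]
force: [-6.8, 1.3, 16.2]
grip_width: 0.0005
grip_force: 8.3
```

The force is 16 N with the tip at 0.085, so the arm is on its stop. I lift straight up, retreat and check.

Emit:
{"method": "step_arm", "body": {"plan": [{"dx": 0, "dy": 0, "dz": -0.1, "rx": 0, "ry": 0, "rz": 0, "claw": 1}, {"dx": 0, "dy": 0, "dz": -0.3, "rx": 0, "ry": 0, "rz": 0, "claw": 1}, {"dx": 0, "dy": 0, "dz": -0.4, "rx": 0, "ry": 0, "rz": 0, "claw": 1}, {"dx": 0, "dy": 0, "dz": -0.4, "rx": 0, "ry": 0, "rz": 0, "claw": 1}, {"dx": 0, "dy": 0, "dz": -0.4, "rx": 0, "ry": 0, "rz": 0, "claw": 1}, {"dx": 0.4, "dy": 0.2, "dz": 0, "rx": 0, "ry": 0, "rz": 0, "claw": 1}, {"dx": 0.4, "dy": 0.2, "dz": 0, "rx": 0, "ry": 0, "rz": 0, "claw": 1}, {"dx": 0.4, "dy": 0.2, "dz": 0, "rx": 0, "ry": 0, "rz": 0, "claw": 1}, {"dx": 0, "dy": 0, "dz": 0, "rx": 0, "ry": 0, "rz": 0, "claw": 1}, {"dx": 0, "dy": 0, "dz": 0, "rx": 0, "ry": 0, "rz": 0, "claw": 1}]}}

```text
time_s: 10.1
ee_pos: [0.4384, 0.2282, 0.261]
eef_rot: [3.141, 0.001, -3.141]
force: [0.8, 0.3, -0.1]
grip_width: 0.0003
grip_force: 0.0
```

```bash
python3 m.py pics/p3.png
```

```text
side red 336 med [ 0.585 -0.126  0.119] p3 [ 0.57  -0.144  0.115] p97 [ 0.603 -0.103  0.121] n [-0.042 -0.028  0.999]
side pad 274 med [0.554 0.165 0.084] p3 [0.529 0.147 0.078] p97 [0.581 0.194 0.085] n [ 0.002 -0.074  0.997]
side yellow 293 med [0.558 0.106 0.073] p3 [0.549 0.053 0.061] p97 [0.572 0.151 0.076] n [ 0.511  0.035 -0.859]
top red 244 med [ 0.588 -0.121  0.121] p3 [ 0.573 -0.142  0.118] p97 [ 0.606 -0.101  0.124] n [-0.02   0.006 -1.   ]
top pad 0
top yellow 289 med [0.564 0.104 0.075] p3 [0.554 0.051 0.072] p97 [0.577 0.148 0.079] n [-0.436 -0.053 -0.899]
```

View pics/p3.png

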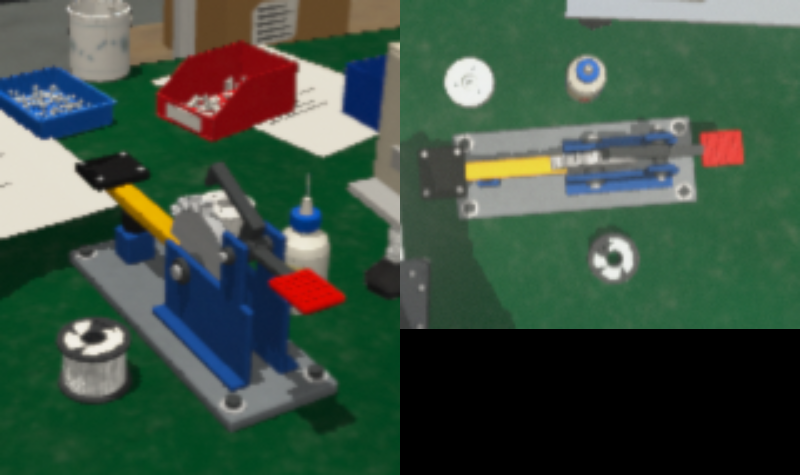

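The arm lies level on its stop (pad at (112,170) in the side view), the paddle is level at (305,290), and the bottle, spool and cup have not moved.

```bash
python3 -c "
from station import hand_in
print(hand_in())"
```

```text
the job is handed in; nothing more can be done
None
```

The job is handed in: the pawl was pressed free first, the arm then pushed down onto its stop, and the bottle, spool and cup look unmoved in the final pictures; `hand_in()` gave no verdict.

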